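# Sort the stripped-down printing jig's hardware into the blue trays

### The arm

A 7-joint arm with a two-finger parallel gripper is mounted at the origin on the work surface. World frame = base frame: x ahead of the robot, y to its left, z up, the work surface at z = 0. Lengths are in mm, angles in rad, forces in N, time in s.
With the tool pointing down it reaches from about 425 to 950 mm from the base axis. Payload 16.7 kg.
Tool frame: the origin (TCP) lies at the very end of the fingers, on their centre line; the grasp point (between the pads) lies 19 mm behind it; z points along the fingers, y is the line along which they close (so a half turn about z gives the same grasp; the last joint's range is limited). The gripper opens to 94 mm and grips with 3 to 60 N. Pads are 16 mm wide; open, the fingers measure 119 mm over their backs; the gripper's body (75 mm by 177 mm) begins 78 mm behind the grasp point.
Start: joints at [-1.284, 0.426, 0.074, 1.606, -0.034, 1.111, -0.067], TCP at [285.552, 611.584, 205.467] pointing down, gripper open.
Joint ranges: [-2.85, 2.85], [-0.5, 2.14], [-1.23, 1.37], [0.21, 2.46], [-1.02, 4.16], [0.16, 2.05], [-2.73, 2.73]. Speed limits (rad/s): [1.89, 1.89, 2.39, 2.39, 3.01, 3.01, 3.01].

### API

Orientations are given as a unit quaternion [x, y, z, w].
In Python, from station import state, camera, camera_info, sign_off gives the robot as it stands.
- The arm moves only by the shell command python3 -m pendant 'ROWS' [OPENING]. ROWS is JSON, a list of rows, each a list of 2 entries, a list of its own where there are three numbers: the shift along the tool's x, y, z in units of 20 cm (1.0 is 20 cm), then the turn about the tool's z in units of pi/4 rad (1.0 is pi/4 rad). In form: [[[x, y, z], yaw], ...]. A call has 1 to 8 rows; each row is the pose to reach, as a shift and turn from the pose commanded when the call began, along the tool's axes at that moment; what a row does not reach only later rows make up. A row lasts 1/12 s, in which the tool goes at most 41.7 mm and 7.16 degrees, less where a joint would pass 70% of its speed; a pose out of reach is approached as far as the arm can. A call with a number of a shift or a turn outside -1 to 1 is refused whole. A call with a gripper value outside its range is refused whole. OPENING is the opening, from 0 (shut) to 1 (fully open), set as the call begins (- or left out, the last holds). The fingers move at their own pace and stop on an object; the grip force is fixed at half the most. Time passes only in rows, so rows that repeat a pose let the fingers close. It gives the time, the measured TCP pose, the force, the opening and the grip force at its end, in the units of the state.
- state(): the state, without advancing time (a new reading comes with each control period).
- camera(name): name is "scene" or "top"; returns the picture (480x640x3 uint8, red, green, blue); there is no depth.
- camera_info(name): a dict with "intrinsics" (3x3 intrinsics, pixels), "world_from_camera" (4x4, takes a point from camera to world coordinates). Camera axes: x right, y down, z forward; pixel columns grow to the right and rows downward; lengths in mm; the calibration is good to about 2 mm. A picture is of the moment at which its call begins. camera_info takes no time and is no camera call.
- sign_off(): hands the job in; it is judged then, once.
The state is a dict: "time_s": time; "joint_positions": joint angles; "joint_vel": joint speeds; "tau": joint torques, N m; "ee_pos": TCP position; "orientation": TCP orientation; "contact_force": force on the tool from outside, world axes, zero at the start; "torque": the same for the moment, N m; "grip_width": finger opening in mm; "gripper_force": force on a finger pad.
Only numpy, scipy, OpenCV 4.12 (cv2) and the standard library are available. Lean on these libraries where they do the work, as an engineer would, in place of code of your own. Each camera call takes 0.05 s, during which the arm holds its last target. There are 200 camera calls.

### The job

Sort the hardware of the dismantled printing jig into the blue trays: both star knobs into the long undivided tray, one clamp block into each bay of the tray with the divider, and the steel sleeve into the small square tray. Stand every part upright, as it stands now, and flat on its tray's floor, and leave the two orange housings where they stand because their ink is wet.

Things in the scene. Friction and masses are not known exactly. Their poses are not given: they have to be found in the camera images.
- knob_a: One of two alike: star knob, standing head down with its stud up: black five-lobed plastic head 50 mm across and 22 mm thick, on it a black collar 26 mm in diameter up to 32 mm height, then a smooth steel stud 12 mm in diameter from 32 to 82 mm height, on the centre line; about 75 g. The stud is the handiest place to grip. Origin: centre of the underside; z up along the stud.
- knob_b: The other of two alike: star knob, standing head down with its stud up: black five-lobed plastic head 50 mm across and 22 mm thick, on it a black collar 26 mm in diameter up to 32 mm height, then a smooth steel stud 12 mm in diameter from 32 to 82 mm height, on the centre line; about 75 g. The stud is the handiest place to grip. Origin: centre of the underside; z up along the stud.
- clamp_a: One of two alike: black clamp block, upright: 36 mm along its x, 50 mm along its y, 56 mm tall, flat sides, a dark round bore mark with a steel rim and a grey slit on its top; about 200 g. Origin: centre of the underside; z up. It stands at any yaw.
- clamp_b: The other of two alike: black clamp block, upright: 36 mm along its x, 50 mm along its y, 56 mm tall, flat sides, a dark round bore mark with a steel rim and a grey slit on its top; about 200 g. Origin: centre of the underside; z up. It stands at any yaw.
- sleeve: Steel spacer sleeve, a plain tube standing on end: outer diameter 34 mm, bore 22 mm, 60 mm tall, about 240 g. Origin: centre of the underside; z up along the tube.
- long_tray: Long blue tray without a divider, for the star knobs: outside 100 mm (x) by 170 mm (y), inside 92 by 162 mm. Fixed to the table. Walls 4 mm thick and 20 mm high (outer height), inner floor 4 mm above the table. Origin: centre of the underside, x along its short side, y along its long side, z up.
- two_bay_tray: Long blue tray with one divider across its middle, for the clamp blocks: outside 100 mm (x) by 170 mm (y). The 4 mm divider at y = 0, with a bright metal cap, is as high as the walls; the two bays, 92 (x) by 79 mm (y) inside, are centred at y = +41.5 and -41.5 mm. Fixed. Walls 4 mm thick, 20 mm high; inner floor 4 mm above the table. Origin: centre of the underside, y along its long side, z up.
- square_tray: Small square blue tray, for the sleeve: outside 96 by 96 mm, inside 88 by 88 mm. Fixed to the table. Walls 4 mm thick and 20 mm high (outer height), inner floor 4 mm above the table. Origin: centre of the underside, x and y along its sides, z up.
- housing_a: One of two alike: freshly printed orange moulded housing, a 45 mm box; its ink is wet, so it is not to be moved. It stands loose among the parts. Origin: centre of the underside; z up.
- housing_b: The other of two alike: freshly printed orange moulded housing, a 45 mm box; its ink is wet, so it is not to be moved. It stands loose among the parts. Origin: centre of the underside; z up.
There are look-alikes about, which are no part of the job. Leave any red look-alike of the clamp_a alone.

How it is judged (in metres and radians):
At the end, for the whole second after the job is handed in: Both knobs inside the undivided tray, one clamp block in each bay of the divided tray, the sleeve in the square tray; each on the tray floor, upright within 7 degrees, released, at rest; both orange housings upright and within 15 mm of their start (x of knob_a in the frame of long_tray between -0.045 and 0.045 m and y of knob_a in the frame of long_tray between -0.08 and 0.08 m and z of knob_a in the frame of long_tray between -0.001 and 0.009 m and angle between each of knob_a, knob_b, clamp_a, clamp_b, sleeve's own z axis and vertical below 0.12 rad and linear speed of each of knob_a, knob_b, clamp_a, clamp_b, sleeve below 0.02 m/s and angular speed of each of knob_a, knob_b, clamp_a, clamp_b, sleeve below 0.2 rad/s and x of knob_b in the frame of long_tray between -0.045 and 0.045 m and y of knob_b in the frame of long_tray between -0.08 and 0.08 m and z of knob_b in the frame of long_tray between -0.001 and 0.009 m and x of clamp_a in the frame of two_bay_tray between -0.045 and 0.045 m and z of clamp_a in the frame of two_bay_tray between -0.001 and 0.009 m and x of clamp_b in the frame of two_bay_tray between -0.045 and 0.045 m and z of clamp_b in the frame of two_bay_tray between -0.001 and 0.009 m and ((y of clamp_a in the frame of two_bay_tray between 0.006 and 0.08 m and y of clamp_b in the frame of two_bay_tray between -0.08 and -0.006 m) or (y of clamp_a in the frame of two_bay_tray between -0.08 and -0.006 m and y of clamp_b in the frame of two_bay_tray between 0.006 and 0.08 m)) and x of sleeve in the frame of square_tray between -0.042 and 0.042 m and y of sleeve in the frame of square_tray between -0.042 and 0.042 m and z of sleeve in the frame of square_tray between -0.001 and 0.009 m and angle between each of housing_a, housing_b's own z axis and vertical below 0.15 rad and distance of each of housing_a, housing_b from where it was at the start of the episode below 0.015 m); the robot touches nothing.
It fails at once if an orange housing is shifted more than 15 mm or lifted (distance of any of housing_a, housing_b from where it was at the start of the episode above 0.015 m).
It also fails if it takes over 112 s, if anything falls off the work surface, if the arm or the gripper's body presses on something with over 40 N, if the wrist force passes 120 N, or if a joint passes its speed limit or range.

## Working session

There is one attempt and no reset: what is moved stays moved. The work goes in short steps, Python scripts to look and compute and a shell command to move; the robot and the scene stay as the last step left them, time stands still between calls to the robot, and variables do not carry over. Pictures are saved under pics/ and viewed, at most 14 in all, crops included, and the job is handed in when it is done.

```bash
mkdir -p pics; ls; python3 - <<'E'
from station import *
import cv2,json
for n in("scene","top"):
    cv2.imwrite(f"pics/{n}0.png",camera(n)[:,:,::-1]); i=camera_info(n); print(n,i)
s=state();print(s)
E
```

```text
pics
scene {'intrinsics': array([[543.06924284,   0.        , 318.26446993],
       [  0.        , 543.06924284, 240.26297552],
       [  0.        ,   0.        ,   1.        ]]), 'world_from_camera': array([[-4.98745193e-01,  7.35891658e-01, -4.57948360e-01,
         9.62508882e+02],
       [ 8.66734835e-01,  4.20456921e-01, -2.68303378e-01,
         2.87749699e+02],
       [-4.89466020e-03, -5.30734816e-01, -8.47523803e-01,
         8.92747108e+02],
       [ 0.00000000e+00,  0.00000000e+00,  0.00000000e+00,
         1.00000000e+00]])}
top {'intrinsics': array([[541.86677733,   0.        , 318.39953459],
       [  0.        , 541.86677733, 244.49725742],
       [  0.        ,   0.        ,   1.        ]]), 'world_from_camera': array([[-1.62033216e-02, -9.93521437e-01,  1.12483807e-01,
         3.79535204e+02],
       [-9.99811545e-01,  1.73025785e-02,  8.80317543e-03,
        -4.70994556e+00],
       [-1.06924034e-02, -1.12319968e-01, -9.93614562e-01,
         1.19794663e+03],
       [ 0.00000000e+00,  0.00000000e+00,  0.00000000e+00,
         1.00000000e+00]])}
{'time_s': 0.1, 'joint_positions': array([-1.28348844,  0.42668882,  0.07385915,  1.60654259, -0.03409777,
        1.11079302, -0.0671067 ]), 'joint_vel': array([-1.12749430e-03, -3.34918257e-03, -6.05153646e-05, -2.27406344e-03,
        7.03035866e-06,  1.03738135e-03,  3.98771108e-04]), 'tau': array([ 8.31432058e-03, -9.37454438e+01,  3.67702514e+00, -4.55049312e+01,
       -4.86243563e-02,  1.66989147e-02,  1.54189604e-05]), 'ee_pos': array([285.41997179, 611.24802559, 204.83309094]), 'orientation': array([ 2.16692671e-01,  9.76239695e-01, -5.80161589e-04, -8.34966994e-05]), 'contact_force': array([-1.11490547,  0.32478004, -1.48602875]), 'torque': array([-0.01091625, -0.01580224,  0.03151843]), 'gripper_force': 0.0, 'grip_width': 94.07563816363185}
```

View pics/scene0.png

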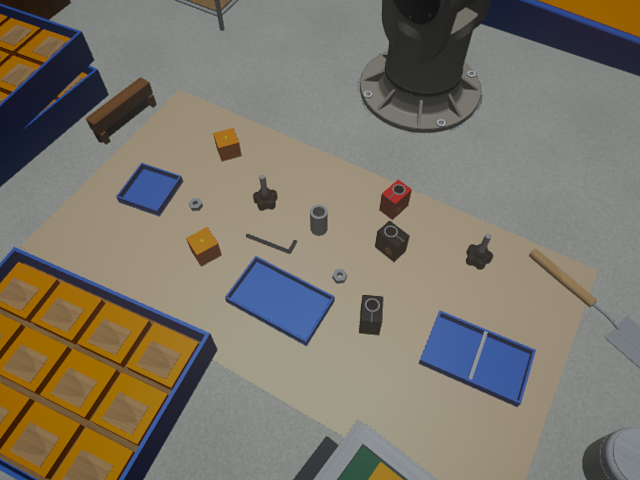

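View pics/top0.png

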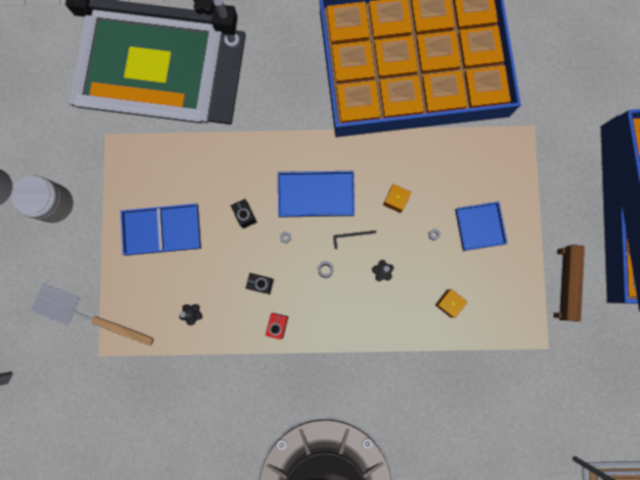

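```bash
cat > h.py <<'E'
import numpy as np,cv2
from station import *
def ray(n,u,v,z):
    i=camera_info(n);K=i["intrinsics"];T=i["world_from_camera"]
    d=T[:3,:3]@np.linalg.inv(K)@np.array([u,v,1.]);o=T[:3,3]
    return (o+d*(z-o[2])/d[2])[:2]
def proj(n,p):
    i=camera_info(n);K=i["intrinsics"];T=i["world_from_camera"]
    q=K@(T[:3,:3].T@(np.array(p,float)-T[:3,3]));return q[:2]/q[2]
E
python3 - <<'E'
from h import *
for n in("scene","top"): print(n,"tcp",proj(n,[285,611,205]),"base",proj(n,[0,0,0]))
t=cv2.imread("pics/top0.png");s=cv2.imread("pics/scene0.png")
def blobs(im,m,amin,amax):
    m=m.astype(np.uint8);k,l,st,c=cv2.connectedComponentsWithStats(m)
    for i in range(1,k):
        if amin<st[i,4]<amax:
            cs,_=cv2.findContours((l==i).astype(np.uint8),0,2)
            yield c[i],st[i,4],cv2.minAreaRect(cs[0])
for n,im in(("top",t),("scene",s)):
    h=cv2.cvtColor(im,cv2.COLOR_BGR2HSV)
    for nm,m,z,a0,a1 in(("blue",(h[...,0]>100)&(h[...,0]<130)&(h[...,1]>120)&(h[...,2]>60),20,500,9000),
        ("orange",(h[...,0]>8)&(h[...,0]<24)&(h[...,1]>190),45,200,1200),("dark",(h[...,2]<75)&(h[...,1]<150),20,60,1500),
        ("red",((h[...,0]<6)|(h[...,0]>174))&(h[...,1]>150),56,60,1500)):
        for c,a,r in blobs(im,m,a0,a1):
            print(n,nm,c.round(1),a,"world",ray(n,*c,z).round(0),"size",np.round(r[1]),"corners",[ray(n,*p,z).round(0).tolist() for p in cv2.boxPoints(r)] if nm=="blue" else "")
crop=np.hstack([cv2.resize(t[y-30:y+30,x-30:x+30],(260,260),interpolation=cv2.INTER_CUBIC) for x,y in((243,213),(260,283),(325,270))])
crop2=np.hstack([cv2.resize(t[y-30:y+30,x-30:x+30],(260,260),interpolation=cv2.INTER_CUBIC) for x,y in((191,314),(383,270),(277,325))])
cv2.imwrite("pics/crop.png",np.vstack([crop,crop2]))
E
```

```text
scene tcp [736.7657232  241.84623908] base [418.39619902  88.80587863]
top tcp [-14.78702364 363.81696797] base [325.12754847 486.10400725]
top blue [419.5  97.8] 3035 world [ 841. -227.] size [136. 188.] corners [[1080.0, -5.0], [1122.0, -436.0], [799.0, -452.0], [758.0, -34.0]]
top blue [315.8 193.6] 3228 world [626.  10.] size [43. 74.] corners [[677.0, 91.0], [673.0, -74.0], [577.0, -71.0], [580.0, 91.0]]
top blue [480.8 225.8] 1822 world [ 548. -350.] size [42. 44.] corners [[587.0, -297.0], [602.0, -393.0], [509.0, -403.0], [495.0, -308.0]]
top blue [160.  229.1] 3198 world [553. 354.] size [44. 78.] corners [[596.0, 445.0], [609.0, 274.0], [511.0, 264.0], [498.0, 434.0]]
top orange [487.1  88.8] 919 world [ 849. -372.] size [37. 41.] corners 
top orange [444.   93.9] 893 world [ 839. -277.] size [37. 40.] corners 
top orange [401.2  98.9] 885 world [ 830. -182.] size [37. 39.] corners 
top orange [358.4 104.1] 860 world [820. -88.] size [37. 38.] corners 
top orange [136.8  94. ] 1132 world [853. 403.] size [93. 12.] corners 
top orange [396.9 197.9] 382 world [ 608. -166.] si
[... 3149 characters left out ...]
k [370.3 317. ] 603 world [583. 169.] size [22. 38.] corners 
scene dark [281.8 321.6] 249 world [667.  39.] size [107.  45.] corners 
scene dark [371.9 304.4] 90 world [560. 160.] size [ 9. 10.] corners 
scene dark [461.7 323.2] 131 world [515. 311.] size [46.  3.] corners 
scene dark [513.7 352.7] 199 world [521. 407.] size [72. 32.] corners 
scene dark [470.1 383.7] 357 world [607. 363.] size [108.   4.] corners 
scene dark [596.7 461.8] 909 world [624. 572.] size [45. 32.] corners 
scene dark [316.7 459.9] 746 world [832. 205.] size [15. 55.] corners 
scene dark [384.8 462.5] 79 world [784. 296.] size [56.  2.] corners 
scene red [395.5 192.8] 233 world [344.  98.] size [18. 23.] corners
```

View pics/crop.png

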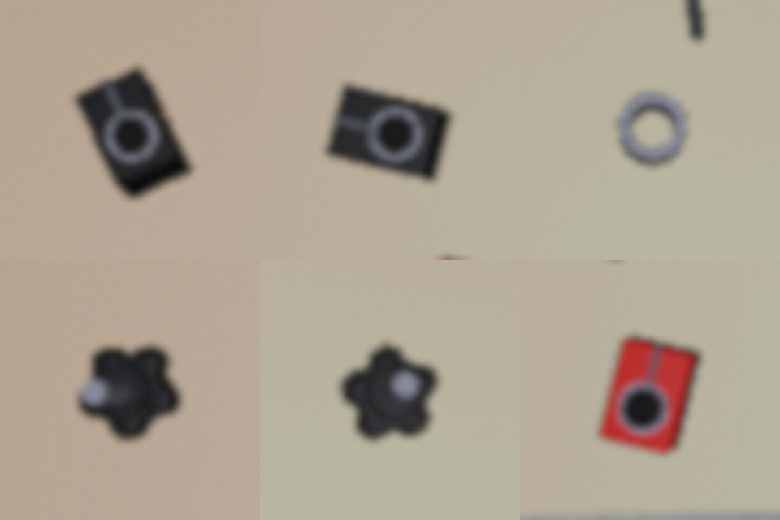

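```bash
cat >> h.py <<'E'
def sil(n,u,v,z,im,r=32,smax=110,thr=35):
    """silhouette: differs from local table colour; hull centroid -> world at mid height z"""
    x0,y0=int(u)-r,int(v)-r;c=im[y0:y0+2*r,x0:x0+2*r].astype(float)
    bg=np.median(c.reshape(-1,3),0);m=(np.linalg.norm(c-bg,axis=2)>thr).astype(np.uint8)
    k,l,st,ce=cv2.connectedComponentsWithStats(m)
    d=[1e9]+[np.hypot(*(ce[i]-r)) if st[i,4]>60 else 1e9 for i in range(1,k)]
    i=int(np.argmin(d));cs,_=cv2.findContours((l==i).astype(np.uint8),0,2)
    h=cv2.convexHull(max(cs,key=cv2.contourArea));M=cv2.moments(h)
    p=np.array([M["m10"]/M["m00"]+x0,M["m01"]/M["m00"]+y0])
    poly=cv2.approxPolyDP(h,2,True)[:,0]+[x0,y0]
    return p,ray(n,*p,z),poly
E
python3 - <<'E'
from h import *
im={n:cv2.imread(f"pics/{n}0.png") for n in("top","scene")}
O=dict(c1=(28,(243,213),(371,314)),c2=(28,(260,283),(392,241)),red=(28,(277,325),(395,198)),sl=(30,(325,270),(318,220)),hA=(22.5,(397,198),(204,246)),hB=(22.5,(451,303),(228,145)))
for k,(z,a,b) in O.items():
    for n,p in(("top",a),("scene",b)):
        c,w,po=sil(n,*p,z,im[n])
        print(k,n,c.round(1),w.round(1))
        if k[0]=="c" or k[0]=="h":
            g=np.array([ray(n,*q,z) for q in po])
            for q in range(len(g)):
                e=g[(q+1)%len(g)]-g[q]
                print("   edge",np.hypot(*e).round(),np.degrees(np.arctan2(e[1],e[0])).round()%180)
# knobs: stud tip in both views (brightest area near), triangulated by plane z=82
for a,b in(((182.5,314.3),(487,238)),((387.5,268.5),(264,180))):
    for n,p in(("top",a),("scene",b)):
        print("knob",n,ray(n,*p,80).round(1))
h=dict(k1=((191.5,313.5),(478.7,257)),k2=((382,271),(265,200)))
for k,(a,b) in h.items():print(k,"head",ray("top",*a,14).round(1),ray("scene",*b,14).round(1))
S=[cv2.resize(im["scene"][y-40:y+40,x-40:x+40],(320,320),interpolation=cv2.INTER_CUBIC) for x,y in((479,253),(265,193))]
cv2.imwrite("pics/k.png",np.hstack(S))
E
```

```text
c1 top [243.4 213.4] [583.5 168.8]
   edge 60.0 26.0
   edge 37.0 110.0
   edge 59.0 24.0
   edge 35.0 111.0
c1 scene [370.9 314.6] [581.6 168.7]
   edge 50.0 26.0
   edge 23.0 14.0
   edge 34.0 117.0
   edge 72.0 23.0
   edge 35.0 117.0
c2 top [259.2 283.1] [430.3 134.7]
   edge 55.0 78.0
   edge 35.0 169.0
   edge 53.0 77.0
   edge 35.0 173.0
c2 scene [391.5 240.9] [428.3 133.9]
   edge 49.0 79.0
   edge 37.0 13.0
   edge 32.0 167.0
   edge 46.0 76.0
   edge 36.0 21.0
   edge 32.0 165.0
red top [276.4 325.5] [339.2  98.3]
red scene [394.9 199.3] [337.8  97.5]
sl top [325.1 269.5] [457.3  -7.9]
sl scene [318.4 220.2] [456.8  -7.8]
hA top [396.6 198.2] [ 612.1 -168.1]
   edge 45.0 66.0
   edge 53.0 151.0
   edge 44.0 62.0
   edge 50.0 152.0
hA scene [203.9 246.4] [ 610.8 -167.6]
   edge 40.0 67.0
   edge 32.0 49.0
   edge 42.0 154.0
   edge 71.0 60.0
   edge 43.0 155.0
hB top [450.6 303. ] [ 380.9 -276.7]
   edge 13.0 89.0
   edge 41.0 50.0
   edge 43.0 141.0
   edge 17.0 82.0
   edge 33.0 49.0
   edge 44.0 145.0
hB scene [227.3 144.3] [ 379.5 -276.1]
   edge 83.0 46.0
   edge 43.0 138.0
   edge 82.0 47.0
   edge 44.0 139.0
knob top [366.8 286.4]
knob scene [371.3 287. ]
knob top [ 453.8 -136.6]
knob scene [ 457.4 -126.4]
k1 head [367.5 284. ] [370.9 288.5]
k2 head [ 452.9 -132.2] [ 458.1 -130.6]
```

View pics/k.png

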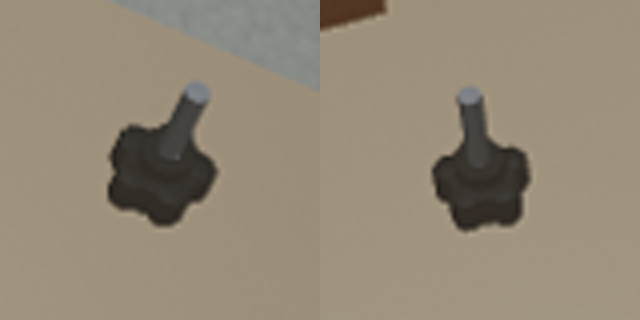

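```bash
cat >> h.py <<'E'
def pose():
    s=state();x,y,z,w=s["orientation"]
    yv=np.array([2*(x*y-z*w),1-2*(x*x+z*z)])
    return np.r_[s["ee_pos"],np.degrees(np.arctan2(yv[1],yv[0]))]
def plan(*wps):
    c=pose();s=state();print("t",round(s["time_s"],1),"pose",c.round(1),"grip",round(s["grip_width"],1),"j7",s["joint_positions"][6].round(2))
    for w in wps:
        w=np.array(w,float)
        d=w-c;dp=(d[3]+90)%180-90;k=max(1,int(np.ceil(max(np.abs(d[:3]).max()/200,abs(dp)/45))))
        d[3]=dp
        for i in range(k):
            a=np.radians(c[3]);e=d/k
            sh=np.array([-np.sin(a)*e[0]+np.cos(a)*e[1],np.cos(a)*e[0]+np.sin(a)*e[1],-e[2]])/200
            print(" ->",(c+e).round(0),"rows",int(np.ceil(max(np.linalg.norm(e[:3])/41.7,abs(e[3])/7.16)))+1,sh.round(3).tolist(),round(-e[3]/45,3));c=c+e
E
python3 - <<'E'
from h import *
for a,b in(((182.5,314.2),(488.3,236.3)),((386.5,268.6),(262.3,177))):
    print("knob",ray("top",*a,82).round(1),ray("scene",*b,82).round(1))
plan((368,287,150,0))
E
```

```text
knob [367.  285.9] [368.3 287.8]
knob [ 453.5 -134.3] [ 454.2 -132.1]
t 0.1 pose [285.4 611.2 204.8  65. ] grip 94.1 j7 -0.07
 -> [327. 449. 177.  32.] rows 6 [-0.53, -0.647, 0.137] 0.722
 -> [368. 287. 150.   0.] rows 6 [-0.795, -0.261, 0.137] 0.722
```

Candidates in the top view: clamps are black at (243,213) and (260,283), with the red look-alike at (277,325) to be left alone. Knobs are at (191,314) and (383,270). The sleeve is the tall ring at (325,270), not the nuts at (285,237) and (434,234). The crops confirm this, so I start with the knob at (191,314).

```bash
python3 -m pendant '[[[-0.53,-0.647,0.137],0.722],[[-0.53,-0.647,0.137],0.722],[[-0.53,-0.647,0.137],0.722],[[-0.53,-0.647,0.137],0.722],[[-0.53,-0.647,0.137],0.722],[[-0.53,-0.647,0.137],0.722],[[-0.53,-0.647,0.137],0.722]]' 0.6
python3 -m pendant '[[[-0.795,-0.261,0.137],0.722],[[-0.795,-0.261,0.137],0.722],[[-0.795,-0.261,0.137],0.722],[[-0.795,-0.261,0.137],0.722],[[-0.795,-0.261,0.137],0.722],[[-0.795,-0.261,0.137],0.722],[[-0.795,-0.261,0.137],0.722]]'
python3 - <<'E'
from h import *
plan((367.7,287,38,0))
E
```

```text
time_s: 0.68
ee_pos: [326.7, 450.0, 178.3]
orientation: [0.48, 0.877, 0.0, -0.0]
contact_force: [-0.2, -0.2, -0.1]
grip_width: 57.1
gripper_force: 0.0
time_s: 1.27
ee_pos: [368.2, 288.9, 151.0]
orientation: [0.705, 0.709, 0.0, -0.0]
contact_force: [-0.2, 0.6, -0.2]
grip_width: 56.7
gripper_force: 0.0
t 1.3 pose [3.682e+02 2.889e+02 1.510e+02 3.000e-01] grip 56.7 j7 -0.72
 -> [368. 287.  38.  -0.] rows 4 [-0.01, -0.003, 0.565] 0.007
```

```bash
python3 -m pendant '[[[-0.002,0,0.3],0],[[-0.002,0,0.5],0],[[-0.002,0,0.56],0],[[-0.002,0,0.56],0],[[-0.002,0,0.56],0]]'
python3 -m pendant '[[[0,0,0],0],[[0,0,0],0],[[0,0,0],0],[[0,0,0],0],[[0,0,0],0],[[0,0,0],0]]' 0
python3 -m pendant '[[[0,0,-0.15],0],[[0,0,-0.4],0],[[0,0,-0.56],0],[[0,0,-0.56],0],[[0,0,-0.56],0]]'
python3 - <<'E'
from h import *
cv2.imwrite("pics/g1.png",camera("scene")[100:400,300:640,::-1])
plan((627,48,150,0),(627,48,48,0))
E
```

```text
time_s: 1.68
ee_pos: [367.5, 287.8, 38.1]
orientation: [0.706, 0.709, -0.001, 0.0]
contact_force: [-0.0, -0.6, 0.6]
grip_width: 56.5
gripper_force: 0.0
time_s: 2.18
ee_pos: [368.4, 287.2, 39.2]
orientation: [0.707, 0.707, 0.0, -0.0]
contact_force: [-0.6, 0.4, -0.2]
grip_width: 20.0
gripper_force: 0.0
time_s: 2.6
ee_pos: [369.0, 288.0, 152.7]
orientation: [0.707, 0.707, 0.002, -0.001]
contact_force: [-1.6, -1.1, -1.5]
grip_width: 10.8
gripper_force: 30.0
t 2.6 pose [368.2 287.3 151.2   0. ] grip 10.6 j7 -0.72
 -> [498. 168. 151.   0.] rows 6 [-0.598, 0.647, 0.003] 0.0
 -> [627.  48. 150.   0.] rows 6 [-0.598, 0.647, 0.003] 0.0
 -> [627.  48.  48.   0.] rows 4 [0.0, 0.0, 0.51] -0.0
```

View pics/g1.png

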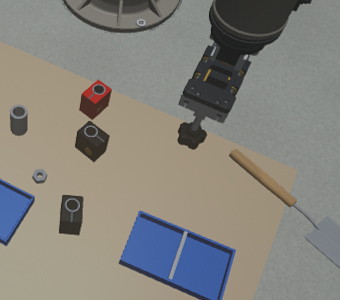

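```bash
python3 - <<'E'
from h import *
for z in(65,75,85,95,105,113,125): print(z,proj("scene",[368,287,z]).round(0))
im=cv2.imread("pics/g1.png")[90:170,160:240];cv2.imwrite("pics/g1c.png",cv2.resize(im,(480,480),interpolation=cv2.INTER_CUBIC))
E
```

```text
65 [485. 241.]
75 [487. 238.]
85 [488. 235.]
95 [490. 232.]
105 [491. 229.]
113 [493. 226.]
125 [495. 222.]
```

View pics/g1c.png

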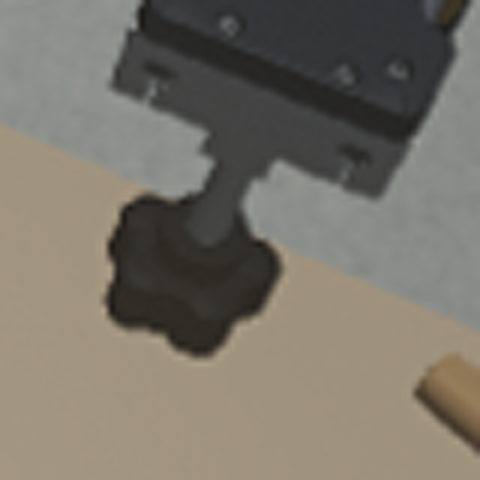

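The lift began before the fingers had closed, so the stud is held only by its tip. I'll set it down gently and regrip it lower.

```bash
python3 -m pendant '[[[0,0,0.1],0],[[0,0,0.2],0],[[0,0,0.3],0],[[0,0,0.33],0],[[0,0,0.345],0],[[0,0,0.345],0]]'
python3 -m pendant '[[[0,0,0.01],0],[[0,0,0.02],0],[[0,0,0.025],0],[[0,0,0.03],0],[[0,0,0.035],0],[[0,0,0.035],0]]'
python3 - <<'E'
from h import *
plan((367.7,287,38,0))
cv2.imwrite("pics/g2.png",cv2.resize(camera("scene")[190:290,430:530,::-1],(500,500)))
E
```

```text
time_s: 3.15
ee_pos: [367.9, 286.3, 80.9]
orientation: [0.707, 0.707, -0.001, 0.0]
contact_force: [-0.3, -0.1, -0.7]
grip_width: 10.1
gripper_force: 30.0
time_s: 3.65
ee_pos: [368.2, 287.0, 74.7]
orientation: [0.707, 0.707, 0.0, -0.0]
contact_force: [-0.0, -0.6, -0.5]
grip_width: 10.4
gripper_force: 30.0
t 3.6 pose [368.2 287.   74.7  -0. ] grip 10.4 j7 -0.65
 -> [368. 287.  38.   0.] rows 2 [0.0, -0.003, 0.184] -0.0
```

View pics/g2.png

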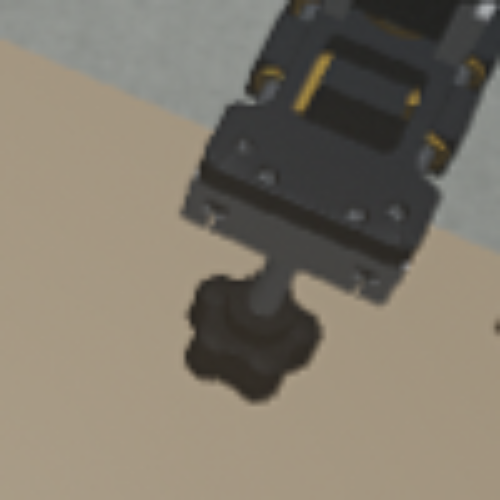

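```bash
for i in 1; do python3 -m pendant '[[[0,0,0.005],0],[[0,0,0.01],0],[[0,0,0.01],0]]' | grep -E "ee_pos|contact|width"; done
python3 -m pendant '[[[0,0,0.005],0],[[0,0,0.01],0],[[0,0,0.01],0]]' | grep -E "ee_pos|contact|width"
python3 -m pendant '[[[0,0,0.005],0],[[0,0,0.01],0],[[0,0,0.01],0]]' | grep -E "ee_pos|contact|width"
```

```text
ee_pos: [369.5, 287.7, 73.6]
contact_force: [1.7, -0.8, 13.8]
grip_width: 10.7
ee_pos: [369.7, 288.3, 72.3]
contact_force: [-2.0, -2.5, 29.2]
grip_width: 10.3
ee_pos: [369.8, 288.8, 70.4]
contact_force: [-2.2, 0.5, 29.5]
grip_width: 10.9
```

```bash
python3 -m pendant '[[[0,0,0],0],[[0,0,0],0],[[0,0,0],0],[[0,0,0],0],[[0,0,0],0],[[0,0,0],0]]' 0.4 | grep -E "ee_pos|contact|width"
python3 -m pendant '[[[0,0,0.1],0],[[0,0,0.17],0],[[0,0,0.17],0],[[0,0,0.17],0]]'| grep -E "ee_pos|contact|width"
python3 -m pendant '[[[0,0,0],0],[[0,0,0],0],[[0,0,0],0],[[0,0,0],0],[[0,0,0],0],[[0,0,0],0],[[0,0,0],0],[[0,0,0],0]]' 0| grep -E "ee_pos|contact|force|width"
python3 - <<'E'
from h import *
plan((627,48,150,0))
E
```

```text
ee_pos: [368.1, 286.8, 68.5]
contact_force: [0.9, 0.6, -0.2]
grip_width: 37.4
ee_pos: [367.9, 286.4, 34.4]
contact_force: [0.6, 0.1, -0.0]
grip_width: 37.5
ee_pos: [368.4, 287.1, 35.0]
contact_force: [-0.6, -0.7, 7.1]
grip_width: 11.4
gripper_force: 30.0
t 6.0 pose [368.4 287.1  35.   -0. ] grip 11.4 j7 -0.6
 -> [498. 168.  93.  -0.] rows 6 [-0.598, 0.647, -0.287] -0.0
 -> [627.  48. 150.  -0.] rows 6 [-0.598, 0.647, -0.287] -0.0
```

```bash
python3 -m pendant '[[[0,0,-0.15],0],[[0,0,-0.35],0],[[0,0,-0.575],0],[[0,0,-0.575],0],[[0,0,-0.575],0]]' | grep -E "ee_pos|contact|width"
python3 -m pendant '[[[-0.1,0.108,0],0],[[-0.25,0.27,0],0],[[-0.4,0.432,0],0],[[-0.55,0.593,0],0],[[-0.598,0.647,0],0],[[-0.598,0.647,0],0],[[-0.598,0.647,0],0]]'| grep -E "ee_pos|contact|width"
python3 -m pendant '[[[-0.1,0.108,0],0],[[-0.25,0.27,0],0],[[-0.4,0.432,0],0],[[-0.55,0.593,0],0],[[-0.598,0.647,0],0],[[-0.598,0.647,0],0],[[-0.598,0.647,0],0]]'| grep -E "ee_pos|contact|width"
python3 - <<'E'
from h import *
plan((627,48,48,0),(627,48,40,0))
E
```

```text
ee_pos: [369.1, 288.1, 152.0]
contact_force: [0.0, 0.4, -2.0]
grip_width: 11.5
ee_pos: [497.4, 165.7, 148.1]
contact_force: [-0.7, 0.1, -1.2]
grip_width: 11.5
ee_pos: [626.4, 47.7, 148.2]
contact_force: [0.1, 0.9, -0.7]
grip_width: 11.6
t 7.5 pose [ 6.264e+02  4.770e+01  1.482e+02 -1.000e-01] grip 11.6 j7 0.06
 -> [627.  48.  48.   0.] rows 4 [0.001, 0.003, 0.501] -0.001
 -> [627.  48.  40.   0.] rows 2 [0.0, 0.0, 0.04] -0.0
```

```bash
python3 -m pendant '[[[0,0,0.2],0],[[0,0,0.4],0],[[0,0,0.5],0],[[0,0,0.53],0],[[0,0,0.545],0],[[0,0,0.55],0],[[0,0,0.55],0]]' | grep -E "ee_pos|contact|width"
python3 -m pendant '[[[0,0,0],0],[[0,0,0],0],[[0,0,0],0],[[0,0,0],0],[[0,0,0],0],[[0,0,0],0]]' 0.4| grep -E "ee_pos|contact|width"
python3 -m pendant '[[[0,0,-0.2],0],[[0,0,-0.4],0],[[0,0,-0.55],0],[[0,0,-0.55],0],[[0,0,-0.55],0]]'| grep -E "ee_pos|contact|width"
python3 - <<'E'
from h import *
plan((454,-133,150,0),(454,-133,37,0),(454,-133,150,0),(627,-32,150,0))
E
```

```text
ee_pos: [627.5, 48.4, 40.9]
contact_force: [-0.2, -1.0, 0.4]
grip_width: 11.3
ee_pos: [627.0, 47.6, 39.8]
contact_force: [0.9, -0.8, -0.4]
grip_width: 37.4
ee_pos: [627.9, 47.9, 151.5]
contact_force: [0.2, -0.8, -1.4]
grip_width: 37.8
t 9.0 pose [627.9  47.9 151.5  -0. ] grip 37.8 j7 0.06
 -> [ 454. -133.  150.    0.] rows 8 [-0.904, -0.87, 0.007] -0.0
 -> [ 454. -133.   37.    0.] rows 4 [0.0, 0.0, 0.565] -0.0
 -> [ 454. -133.  150.    0.] rows 4 [0.0, 0.0, -0.565] -0.0
 -> [627. -32. 150.   0.] rows 6 [0.505, 0.865, -0.0] -0.0
```

```bash
python3 -m pendant '[[[-0.3,-0.29,0],0],[[-0.6,-0.58,0],0],[[-0.8,-0.77,0],0],[[-0.904,-0.87,0],0],[[-0.904,-0.87,0],0],[[-0.904,-0.87,0],0],[[-0.904,-0.87,0],0],[[-0.904,-0.87,0],0]]' 0.45 | grep -E "ee_pos|contact|width"
python3 -m pendant '[[[0,0,0],0]]' >/dev/null
python3 - <<'E'
from h import *
plan((454,-133,37,0))
a=camera("top")[...,::-1];b=camera("scene")[...,::-1]
cv2.imwrite("pics/p1.png",np.hstack([cv2.resize(a[160:300,270:410],(400,400)),cv2.resize(b[160:350,210:400],(400,400))]))
E
```

```text
ee_pos: [451.1, -134.3, 149.2]
contact_force: [0.2, 0.3, 0.1]
grip_width: 42.6
t 9.8 pose [ 452.9 -132.7  149.3   -0. ] grip 42.2 j7 0.3
 -> [ 454. -133.   37.    0.] rows 4 [-0.001, 0.006, 0.561] -0.0
```

View pics/p1.png

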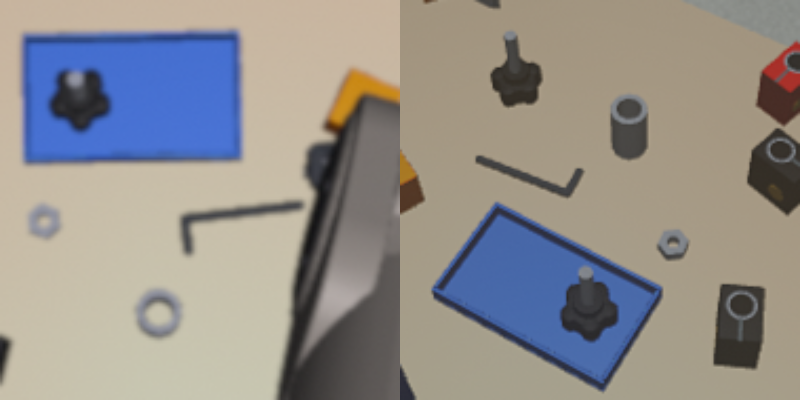

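Knob 1 stands upright in the long tray (top crop around (78,90)), and knob 2 is clear below the gripper.

```bash
python3 -m pendant '[[[0,0.005,0.2],0],[[0,0.005,0.4],0],[[0,0.005,0.5],0],[[0,0.005,0.561],0],[[0,0.005,0.561],0],[[0,0.005,0.561],0]]'| grep -E "ee_pos|contact|width"
python3 -m pendant '[[[0,0,0],0],[[0,0,0],0],[[0,0,0],0],[[0,0,0],0],[[0,0,0],0],[[0,0,0],0],[[0,0,0],0],[[0,0,0],0]]' 0| grep -E "ee_pos|contact|force|width"
python3 -m pendant '[[[0,0,-0.15],0],[[0,0,-0.35],0],[[0,0,-0.565],0],[[0,0,-0.565],0],[[0,0,-0.565],0]]'| grep -E "ee_pos|contact|force|width"
python3 -m pendant '[[[0.15,0.26,0],0],[[0.3,0.52,0],0],[[0.43,0.73,0],0],[[0.505,0.865,0],0],[[0.505,0.865,0],0],[[0.505,0.865,0],0],[[0.505,0.865,0],0]]'| grep -E "ee_pos|contact|force|width"
python3 - <<'E'
from h import *
plan((627,-32,43,0))
E
```

```text
ee_pos: [453.9, -132.8, 36.9]
contact_force: [-0.2, -0.3, 0.2]
grip_width: 42.6
ee_pos: [454.3, -133.0, 37.8]
contact_force: [-0.5, 1.3, 7.9]
grip_width: 12.1
gripper_force: 30.0
ee_pos: [455.3, -132.9, 152.4]
contact_force: [-0.2, -0.2, -1.0]
grip_width: 11.0
gripper_force: 30.0
ee_pos: [626.9, -31.1, 147.8]
contact_force: [-0.4, -1.5, -0.9]
grip_width: 11.3
gripper_force: 30.0
t 12.1 pose [ 6.269e+02 -3.110e+01  1.478e+02  1.000e-01] grip 11.3 j7 0.21
 -> [627. -32.  43.  -0.] rows 4 [-0.004, 0.0, 0.524] 0.002
```

```bash
python3 -m pendant '[[[0,0,0.2],0],[[0,0,0.4],0],[[0,0,0.48],0],[[0,0,0.52],0],[[0,0,0.535],0],[[0,0,0.54],0],[[0,0,0.54],0]]' | grep -E "ee_pos|contact|width"
python3 -m pendant '[[[0,0,0],0],[[0,0,0],0],[[0,0,0],0],[[0,0,0],0],[[0,0,0],0],[[0,0,0],0]]' 0.4| grep -E "ee_pos|contact|width"
python3 -m pendant '[[[0,0,-0.2],0],[[0,0,-0.4],0],[[0,0,-0.54],0],[[0,0,-0.54],0],[[0,0,-0.54],0]]'| grep -E "ee_pos|contact|width"
python3 - <<'E'
from h import *
plan((457,-8,150,0),(457,-8,28,0),(457,-8,150,0),(548.5,-351.5,150,0),(548.5,-351.5,32.5,0))
E
```

```text
ee_pos: [627.2, -32.7, 43.3]
contact_force: [0.6, 0.1, -0.0]
grip_width: 11.4
ee_pos: [627.0, -32.1, 42.6]
contact_force: [-1.4, -0.5, -0.5]
grip_width: 37.8
ee_pos: [627.9, -32.0, 152.2]
contact_force: [-0.1, -0.1, -0.3]
grip_width: 37.3
t 13.6 pose [627.9 -32.  152.2   0. ] grip 37.3 j7 0.21
 -> [457.  -8. 150.  -0.] rows 6 [0.12, -0.854, 0.011] 0.0
 -> [457.  -8.  28.  -0.] rows 4 [0.0, 0.0, 0.61] -0.0
 -> [457.  -8. 150.  -0.] rows 4 [0.0, 0.0, -0.61] -0.0
 -> [ 503. -180.  150.   -0.] rows 6 [-0.859, 0.229, -0.0] -0.0
 -> [ 548. -352.  150.   -0.] rows 6 [-0.859, 0.229, -0.0] -0.0
 -> [ 548. -352.   32.   -0.] rows 4 [0.0, 0.0, 0.588] -0.0
```

```bash
python3 -m pendant '[[[0.04,-0.28,0],0],[[0.08,-0.55,0],0],[[0.12,-0.75,0],0],[[0.12,-0.85,0],0],[[0.12,-0.85,0],0],[[0.12,-0.85,0],0],[[0.12,-0.85,0],0]]' 0.85 | grep -E "ee_pos|contact|width"
python3 -m pendant '[[[0,0,0.2],0],[[0,0,0.4],0],[[0,0,0.55],0],[[0,0,0.61],0],[[0,0,0.61],0],[[0,0,0.61],0]]'| grep -E "ee_pos|contact|width"
python3 -m pendant '[[[0,0,0],0],[[0,0,0],0],[[0,0,0],0],[[0,0,0],0],[[0,0,0],0],[[0,0,0],0],[[0,0,0],0],[[0,0,0],0]]' 0| grep -E "ee_pos|contact|force|width"
python3 -m pendant '[[[0,0,0],0],[[0,0,0],0],[[0,0,0],0],[[0,0,0],0]]' 0| grep -E "ee_pos|contact|force|width"
```

```text
ee_pos: [457.2, -7.6, 150.4]
contact_force: [0.4, -0.6, 0.8]
grip_width: 78.9
ee_pos: [457.4, -9.0, 27.8]
contact_force: [0.5, 0.4, 0.9]
grip_width: 80.0
ee_pos: [457.1, -8.0, 28.6]
contact_force: [0.6, 1.0, 3.3]
grip_width: 33.3
gripper_force: 30.0
ee_pos: [457.2, -8.0, 28.6]
contact_force: [0.3, 0.8, 6.0]
grip_width: 33.4
gripper_force: 30.0
```

```bash
python3 -m pendant '[[[0,0,-0.15],0],[[0,0,-0.35],0],[[0,0,-0.61],0],[[0,0,-0.61],0],[[0,0,-0.61],0]]'| grep -E "ee_pos|contact|width"
python3 -m pendant '[[[-0.15,0.04,0],0],[[-0.35,0.093,0],0],[[-0.55,0.147,0],0],[[-0.75,0.2,0],0],[[-0.859,0.229,0],0],[[-0.859,0.229,0],0],[[-0.859,0.229,0],0]]'| grep -E "ee_pos|contact|width"
python3 -m pendant '[[[-0.15,0.04,0],0],[[-0.35,0.093,0],0],[[-0.55,0.147,0],0],[[-0.75,0.2,0],0],[[-0.859,0.229,0],0],[[-0.859,0.229,0],0],[[-0.859,0.229,0],0]]'| grep -E "ee_pos|contact|width"
python3 - <<'E'
from h import *
plan((548.5,-351.5,33,0))
E
```

```text
ee_pos: [458.5, -7.6, 152.9]
contact_force: [1.1, 0.3, -2.0]
grip_width: 33.4
ee_pos: [501.6, -181.2, 148.5]
contact_force: [0.3, 0.7, -2.2]
grip_width: 33.7
ee_pos: [547.8, -351.6, 148.6]
contact_force: [-0.1, 1.2, -1.6]
grip_width: 33.2
t 17.2 pose [ 5.478e+02 -3.516e+02  1.486e+02 -1.000e-01] grip 33.2 j7 0.81
 -> [ 548. -352.   33.    0.] rows 4 [0.001, 0.004, 0.578] -0.002
```

```bash
python3 -m pendant '[[[0,0,0.2],0],[[0,0,0.4],0],[[0,0,0.52],0],[[0,0,0.56],0],[[0,0,0.58],0],[[0,0,0.586],0],[[0,0,0.586],0]]' | grep -E "ee_pos|contact|width"
python3 -m pendant '[[[0,0,0],0],[[0,0,0],0],[[0,0,0],0],[[0,0,0],0],[[0,0,0],0],[[0,0,0],0]]' 0.7| grep -E "ee_pos|contact|width"
python3 -m pendant '[[[0,0,-0.2],0],[[0,0,-0.4],0],[[0,0,-0.586],0],[[0,0,-0.586],0],[[0,0,-0.586],0]]'| grep -E "ee_pos|contact|width"
python3 - <<'E'
from h import *
plan((429.5,134.3,150,-13))
cv2.imwrite("pics/p2.png",camera("scene")[...,::-1])
E
```

```text
ee_pos: [549.3, -351.6, 34.5]
contact_force: [-0.1, 0.2, -2.2]
grip_width: 33.4
ee_pos: [548.6, -351.8, 33.5]
contact_force: [0.3, 0.4, 0.3]
grip_width: 65.3
ee_pos: [549.5, -352.3, 152.7]
contact_force: [-0.2, 0.6, -0.2]
grip_width: 66.0
t 18.7 pose [ 549.5 -352.3  152.7   -0. ] grip 66.0 j7 0.81
 -> [ 510. -190.  152.   -4.] rows 6 [0.811, -0.2, 0.005] 0.096
 -> [470. -28. 151.  -9.] rows 6 [0.794, -0.261, 0.005] 0.096
 -> [429. 134. 150. -13.] rows 6 [0.772, -0.32, 0.005] 0.096
```

View pics/p2.png

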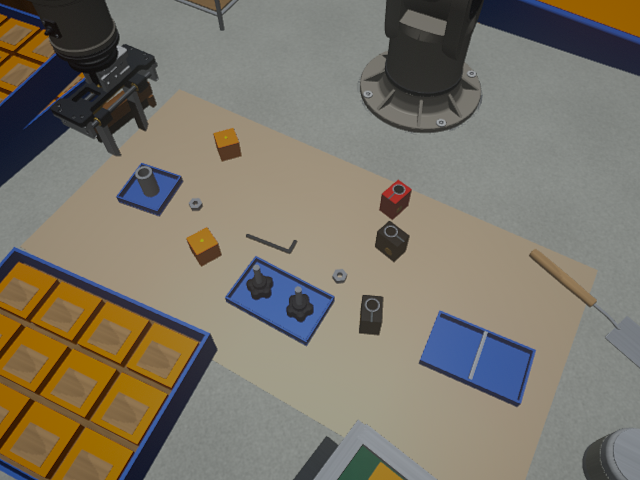

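Both knobs stand in the long tray at (258,282) and (299,303), and the sleeve stands in the square tray at (146,180). The housings have not moved. The clamps are next.

```bash
python3 -m pendant '[[[0.811,-0.2,0.005],0.096],[[0.811,-0.2,0.005],0.096],[[0.811,-0.2,0.005],0.096],[[0.811,-0.2,0.005],0.096],[[0.811,-0.2,0.005],0.096],[[0.811,-0.2,0.005],0.096],[[0.811,-0.2,0.005],0.096]]' 0.8 | grep -E "ee_pos"
python3 -m pendant '[[[0.794,-0.261,0],0.096],[[0.794,-0.261,0],0.096],[[0.794,-0.261,0],0.096],[[0.794,-0.261,0],0.096],[[0.794,-0.261,0],0.096],[[0.794,-0.261,0],0.096],[[0.794,-0.261,0],0.096]]' | grep -E "ee_pos"
python3 -m pendant '[[[0.772,-0.32,0],0.096],[[0.772,-0.32,0],0.096],[[0.772,-0.32,0],0.096],[[0.772,-0.32,0],0.096],[[0.772,-0.32,0],0.096],[[0.772,-0.32,0],0.096],[[0.772,-0.32,0],0.096],[[0.772,-0.32,0],0.096]]' | grep -E "ee_pos|width"
python3 - <<'E'
from h import *
plan((429.5,134.3,28,-13),(429.5,134.3,150,-13),(551,397,150,-4),(551,397,33,-4))
E
```

```text
ee_pos: [508.3, -189.3, 148.9]
ee_pos: [468.8, -28.5, 149.4]
ee_pos: [429.3, 132.8, 149.4]
grip_width: 75.3
t 20.6 pose [429.3 132.8 149.4 -13.2] grip 75.3 j7 -0.54
 -> [430. 134.  28. -13.] rows 4 [0.007, -0.001, 0.607] -0.004
 -> [430. 134. 150. -13.] rows 4 [0.0, 0.0, -0.61] -0.0
 -> [490. 266. 150.  -8.] rows 5 [0.708, 0.148, -0.0] -0.1
 -> [551. 397. 150.  -4.] rows 5 [0.694, 0.203, -0.0] -0.1
 -> [551. 397.  33.  -4.] rows 4 [0.0, 0.0, 0.585] -0.0
```

```bash
python3 -m pendant '[[[0.005,0,0.2],0],[[0.005,0,0.4],0],[[0.005,0,0.55],0],[[0.005,0,0.61],0],[[0.005,0,0.61],0],[[0.005,0,0.61],0]]'| grep -E "ee_pos|contact|width"
python3 -m pendant '[[[0,0,0],0],[[0,0,0],0],[[0,0,0],0],[[0,0,0],0],[[0,0,0],0],[[0,0,0],0],[[0,0,0],0],[[0,0,0],0]]' 0| grep -E "ee_pos|contact|force|width"
python3 -m pendant '[[[0,0,0],0],[[0,0,0],0],[[0,0,0],0]]' 0| grep -E "ee_pos|contact|force|width"
python3 -m pendant '[[[0,0,-0.15],0],[[0,0,-0.35],0],[[0,0,-0.61],0],[[0,0,-0.61],0],[[0,0,-0.61],0]]'| grep -E "ee_pos|contact|width"
python3 -m pendant '[[[0.15,0.03,0],-0.02],[[0.35,0.074,0],-0.05],[[0.53,0.11,0],-0.08],[[0.65,0.136,0],-0.1],[[0.708,0.148,0],-0.1],[[0.708,0.148,0],-0.1],[[0.708,0.148,0],-0.1]]'| grep -E "ee_pos|contact|width"
python3 -m pendant '[[[0.15,0.044,0],-0.02],[[0.35,0.102,0],-0.05],[[0.53,0.155,0],-0.08],[[0.65,0.19,0],-0.1],[[0.694,0.203,0],-0.1],[[0.694,0.203,0],-0.1],[[0.694,0.203,0],-0.1]]'| grep -E "ee_pos|contact|width"
python3 - <<'E'
from h import *
plan((551,397,33,-4))
E
```

```text
ee_pos: [429.0, 134.1, 27.4]
contact_force: [0.4, -0.2, 0.6]
grip_width: 75.3
ee_pos: [429.0, 136.3, 27.8]
contact_force: [-0.8, 0.5, 8.0]
grip_width: 36.0
gripper_force: 30.0
ee_pos: [429.0, 136.3, 27.8]
contact_force: [0.2, 0.1, 8.3]
grip_width: 35.9
gripper_force: 30.0
ee_pos: [429.9, 137.2, 152.0]
contact_force: [0.9, 1.1, -2.3]
grip_width: 35.9
ee_pos: [488.6, 266.3, 147.9]
contact_force: [-0.2, -0.2, -2.1]
grip_width: 35.6
ee_pos: [549.7, 396.5, 148.9]
contact_force: [-0.0, -1.0, -2.0]
grip_width: 35.9
t 23.6 pose [549.7 396.5 148.9  -4.1] grip 35.9 j7 -0.51
 -> [551. 397.  33.  -4.] rows 4 [0.003, 0.006, 0.58] -0.002
```

```bash
python3 -m pendant '[[[0.002,0.004,0.2],0],[[0.002,0.004,0.4],0],[[0.002,0.004,0.52],0],[[0.002,0.004,0.56],0],[[0.002,0.004,0.58],0],[[0.002,0.004,0.585],0],[[0.002,0.004,0.585],0]]' | grep -E "ee_pos|contact|width"
python3 -m pendant '[[[0,0,0],0],[[0,0,0],0],[[0,0,0],0],[[0,0,0],0],[[0,0,0],0],[[0,0,0],0]]' 0.8| grep -E "ee_pos|contact|width"
python3 -m pendant '[[[0,0,-0.2],0],[[0,0,-0.4],0],[[0,0,-0.585],0],[[0,0,-0.585],0],[[0,0,-0.585],0]]'| grep -E "ee_pos|contact|width"
python3 - <<'E'
from h import *
plan((582.5,169,150,-65),(582.5,169,28,-65),(582.5,169,150,-65),(557.5,314,150,-30),(557.5,314,33,-30))
E
```

```text
ee_pos: [551.5, 398.9, 34.2]
contact_force: [0.6, 0.2, -1.7]
grip_width: 35.7
ee_pos: [550.7, 399.1, 32.6]
contact_force: [0.1, -0.0, -1.0]
grip_width: 72.2
ee_pos: [551.6, 399.8, 151.9]
contact_force: [-0.5, 0.5, -1.2]
grip_width: 75.1
t 25.1 pose [551.6 399.8 151.9  -4. ] grip 75.1 j7 -0.51
 -> [567. 284. 151. -34.] rows 6 [-0.57, 0.117, 0.005] 0.678
 -> [582. 169. 150. -65.] rows 6 [-0.432, 0.39, 0.005] 0.678
 -> [582. 169.  28. -65.] rows 4 [-0.0, 0.0, 0.61] -0.0
 -> [582. 169. 150. -65.] rows 4 [0.0, 0.0, -0.61] -0.0
 -> [558. 314. 150. -30.] rows 6 [0.193, -0.71, -0.0] -0.778
 -> [558. 314.  33. -30.] rows 4 [0.0, 0.0, 0.585] -0.0
```

```bash
python3 -m pendant '[[[-0.57,0.117,0.005],0.678],[[-0.57,0.117,0.005],0.678],[[-0.57,0.117,0.005],0.678],[[-0.57,0.117,0.005],0.678],[[-0.57,0.117,0.005],0.678],[[-0.57,0.117,0.005],0.678],[[-0.57,0.117,0.005],0.678]]' | grep -E "ee_pos"
python3 -m pendant '[[[-0.432,0.39,0],0.678],[[-0.432,0.39,0],0.678],[[-0.432,0.39,0],0.678],[[-0.432,0.39,0],0.678],[[-0.432,0.39,0],0.678],[[-0.432,0.39,0],0.678],[[-0.432,0.39,0],0.678]]' | grep -E "ee_pos"
python3 - <<'E'
from h import *
plan((582.5,169,28,-65))
E
```

```text
ee_pos: [565.6, 283.8, 147.5]
ee_pos: [581.2, 168.8, 148.0]
t 26.3 pose [581.2 168.8 148.  -64.8] grip 75.2 j7 -1.08
 -> [582. 169.  28. -65.] rows 4 [0.006, 0.002, 0.6] 0.005
```

```bash
python3 -m pendant '[[[0.003,0,0.2],0],[[0.003,0,0.4],0],[[0.003,0,0.55],0],[[0.003,0,0.605],0],[[0.003,0,0.605],0],[[0.003,0,0.605],0]]'| grep -E "ee_pos|contact|width"
python3 -m pendant '[[[0,0,0],0],[[0,0,0],0],[[0,0,0],0],[[0,0,0],0],[[0,0,0],0],[[0,0,0],0],[[0,0,0],0],[[0,0,0],0]]' 0| grep -E "ee_pos|contact|force|width"
python3 -m pendant '[[[0,0,0],0],[[0,0,0],0],[[0,0,0],0]]' 0| grep -E "ee_pos|contact|force|width"
python3 -m pendant '[[[0,0,-0.15],0],[[0,0,-0.35],0],[[0,0,-0.61],0],[[0,0,-0.61],0],[[0,0,-0.61],0]]'| grep -E "ee_pos|contact|width"
python3 - <<'E'
from h import *
plan((557.5,313,150,-22))
E
```

```text
ee_pos: [582.5, 168.5, 28.2]
contact_force: [0.5, -0.4, 1.6]
grip_width: 75.2
ee_pos: [582.3, 168.6, 27.8]
contact_force: [-1.9, -0.2, 6.2]
grip_width: 35.6
gripper_force: 30.0
ee_pos: [582.3, 168.5, 27.8]
contact_force: [-1.2, -0.5, 5.9]
grip_width: 35.8
gripper_force: 30.0
ee_pos: [583.5, 169.0, 152.4]
contact_force: [0.6, -0.4, -3.3]
grip_width: 35.7
t 28.1 pose [583.5 169.  152.4 -65. ] grip 35.7 j7 -1.08
 -> [558. 313. 150. -22.] rows 8 [0.187, -0.707, 0.012] -0.955
```

```bash
python3 -m pendant '[[[0.03,-0.1,0],-0.14],[[0.06,-0.24,0],-0.29],[[0.09,-0.38,0],-0.43],[[0.13,-0.5,0],-0.57],[[0.16,-0.6,0],-0.71],[[0.187,-0.707,0],-0.85],[[0.187,-0.707,0],-0.955],[[0.187,-0.707,0],-0.955]]'| grep -E "ee_pos|contact|width"
python3 -m pendant '[[[0,0,0],0],[[0,0,0],0]]'| grep -E "ee_pos|contact|width"
python3 - <<'E'
from h import *
plan((557.5,313,33,-22))
E
```

```text
ee_pos: [554.8, 313.7, 147.6]
contact_force: [-0.4, -0.9, -2.6]
grip_width: 35.8
ee_pos: [556.1, 311.3, 148.6]
contact_force: [0.6, -0.4, -1.7]
grip_width: 35.8
t 28.9 pose [556.1 311.3 148.6 -22.3] grip 35.8 j7 -0.67
 -> [558. 313.  33. -22.] rows 4 [0.011, 0.003, 0.578] -0.006
```

```bash
python3 -m pendant '[[[0.006,0.002,0.2],0],[[0.006,0.002,0.4],0],[[0.006,0.002,0.52],0],[[0.006,0.002,0.56],0],[[0.006,0.002,0.575],0],[[0.006,0.002,0.58],0],[[0.006,0.002,0.58],0]]' | grep -E "ee_pos|contact|width"
python3 -m pendant '[[[0,0,0],0],[[0,0,0],0],[[0,0,0],0],[[0,0,0],0],[[0,0,0],0],[[0,0,0],0]]' 0.8| grep -E "ee_pos|contact|width"
python3 -m pendant '[[[0,0,-0.2],0],[[0,0,-0.4],0],[[0,0,-0.6],0],[[0,0,-0.8],0],[[0,0,-0.8],0],[[0,0,-0.8],0]]'| grep -E "ee_pos|contact|width"
python3 - <<'E'
from h import *
cv2.imwrite("pics/p3.png",camera("scene")[...,::-1])
im=camera("top")[...,::-1];cv2.imwrite("pics/p3t.png",im)
plan()
E
```

```text
ee_pos: [558.0, 313.6, 34.8]
contact_force: [0.2, -0.3, -1.3]
grip_width: 35.9
ee_pos: [557.0, 313.6, 33.7]
contact_force: [-0.1, -0.1, -0.5]
grip_width: 72.1
ee_pos: [558.0, 314.1, 195.8]
contact_force: [0.1, 0.3, -0.9]
grip_width: 75.4
t 30.6 pose [556.5 313.5 192.9 -22. ] grip 75.4 j7 -0.7
```

View pics/p3.png

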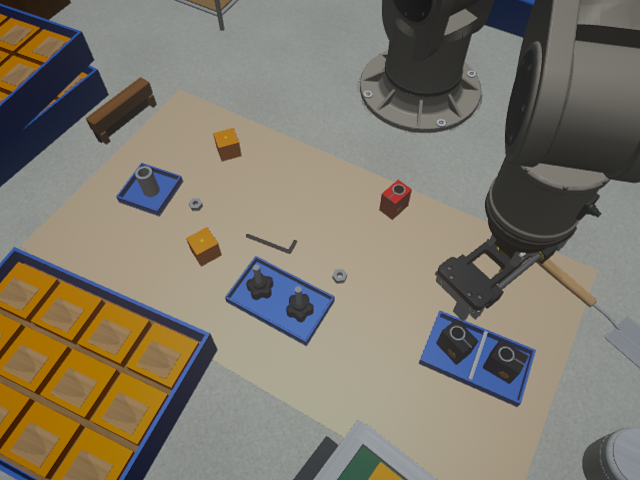

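The clamps stand one in each bay at (457,340) and (507,360), clear of the divider. The knobs and sleeve are upright, the housings have not moved, and the gripper is clear.

```bash
python3 -c "
from station import *
print(sign_off())"
```

```text
the job is handed in; nothing more can be done
None
```

The job is handed in at about 31 s: in the final picture all five parts stand upright in their trays and both housings are where they started; sign-off returned no verdict.

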